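Set straight stitch and hold the needle threader down

ROBOT

A 7-joint arm with a two-finger parallel gripper is mounted at the origin on the work surface. World frame = base frame: x ahead of the robot, y to its left, z up, the work surface at z = 0. Lengths are in m, angles in degrees, forces in N, time in s.
With the tool pointing down it reaches from about 0.425 to 0.875 m from the base axis. Payload 4.7 kg.
Tool frame: the origin (TCP) lies midway between the tips of the shut fingers; the grasp point (between the pads) lies 19 mm behind it; z points along the fingers, y is the line along which they close (so a half turn about z gives the same grasp; the last joint's range is limited). The gripper opens to 87 mm and grips with 3 to 60 N. Pads are 19 mm wide; open, the fingers measure 117 mm over their backs; the gripper's body (75 mm by 190 mm) begins 51 mm behind the grasp point.
Start: joints at [71.855, 18.392, -4.016, 83.108, 1.295, 78.541, -3.26], TCP at [0.211, -0.615, 0.223] pointing down, gripper open.
Joint ranges: [-163.93, 163.93], [-17.29, 119.83], [-79.2, 71.16], [3.27, 140.29], [-89.18, 269.18], [5.43, 117.66], [-154.24, 154.24]. Speed limits (degrees/s): [147.25, 147.25, 180, 180, 180, 180, 180].

INTERFACE

Orientations are given as [roll, pitch, yaw] about the fixed x, y, z axes, in that order (R = Rz(yaw) Ry(pitch) Rx(roll)).
In Python, from cell import env, viewer, boxes_of, masks_of gives the robot as it stands. The module is installed in compiled form; this text tells all that it offers.
- The arm moves only by the tool apply_moves, never from a script. Its argument "moves" is a list of rows, each a list of 7 numbers: the shift along the tool's x, y, z scaled (see below), then the turn, a rotation vector about the tool's x, y, z scaled (see below), then the opening, from 0 (shut) to 1 (fully open). A call has 1 to 20 rows; each row is the pose to reach, as a shift and turn from the pose commanded when the call began, along the tool's axes at that moment; what a row does not reach only later rows make up. The controller multiplies each number of a shift by 0.2 m and each number of a turn by 1.5 rad. A row lasts 1/10 s, in which the tool goes at most 50 mm and 8.59 degrees, less where a joint would pass 70% of its speed; a pose out of reach is approached as far as the arm can. A call with a number of a shift or a turn outside -1 to 1 is refused whole. A call with a gripper value outside its range is refused whole. The fingers move at their own pace and stop on an object; "grip_force" is the grip in N (left out, the last holds). Time passes only in rows, so rows that repeat a pose let the fingers close. It gives the time, the measured TCP pose, the force, the opening and the grip force at its end, in the units of the state.
- env.get_obs(): the state, without advancing time (a new reading comes with each control period).
- viewer.read_camera(name): name is "side" or "top" or "wrist"; returns the picture (420x560x3 uint8, red, green, blue); there is no depth.
- viewer.get_calibration(name): a dict with "fov_y" (degrees; the focal length in pixels is half the picture's height over the tangent of half this angle, whatever the lens; pixels are square), "cx", "cy" (the principal point, pixels), "position" and "orientation" of the camera in the world. Camera axes: x right, y up, looking along -z (the intrinsics and any distortion apply to the point x, -y, -z); pixel columns grow to the right and rows downward; lengths in m; the calibration is good to about 2 mm. A picture is of the moment at which its call begins: read the wrist's pose just before it. get_calibration takes no time and is no camera call; for the wrist camera it gives the pose at the moment of the call.
- env.sign_off(): hands the job in; it is judged then, once.
Trained networks look in the newest picture that a camera, given by its name, has taken for a name from the list of things; names that differ only in an ending like _2 or _b are one class to them, and where a whole thing is asked for, a point or a joint stands for the part that bears it (a point fixed in the world has none). Each returns a list of dicts, best first, with "conf" (0 to 1); they miss things now and then, are a little off and sometimes report something else, mostly with a low value. They report only what shows in the picture. A call takes as long as a camera call.
- boxes_of(camera, target): "location" ([column, row] in pixels, amid what is visible of it).
- masks_of(camera, target): "pixels" (420x560 bool, what is visible of it) and "location" ([column, row] in pixels, amid what is visible of it).
The state is a dict: "time_s": time; "qpos": joint angles; "joint_velocities": joint speeds; "effort": joint torques, N m; "tool_pos": TCP position; "tool_rot": TCP orientation; "force": force on the tool from outside, world axes, zero at the start; "wrist_torque": the same for the moment, N m; "grip_width": finger opening in m; "grasp_force": force on a finger pad.
Only numpy, scipy, OpenCV 4.12 (cv2) and the standard library are available. Lean on these libraries where they do the work, as an engineer would, in place of code of your own. Each camera call takes 0.05 s, during which the arm holds its last target. There are 200 camera calls.

TASK

I am about to thread the sewing machine: turn the stitch selector on its top to the straight stitch (the red dashed line) and let go of it, which centres the needle for the threader. Then press the orange needle-threader lever on the end of the machine's head straight down with the fingers, past its first two clicks to the third at the bottom, without forcing it, and keep it held there: it springs back when let go, so finish while you are still holding it down. Leave the loose things on and around the machine where they are.

Things in the scene. Friction and masses are not known exactly. Their poses are not given: they have to be found in the camera images.
- machine: White sewing machine, fixed, 435 x 180 x 285 mm high. Origin on the table under its middle; x from its front (robot's side) to its back, y along it to the needle end, z up. In its frame, mm: bed x -86..86, y -64..198, top z 84; column x -62..66, y -200..-78 and arm x -57..61, y -90..110, tops z 285 (arm's underside z 200); handwheel radius 56, y -234..-204. Thread on the arm at x 32, y 23..76, top z 303.
- head_end (a point): Centre of the flat end face of the machine's head, on the needle side. The head reaches 63 mm to either side of it along the machine's x, 54 mm up (top z 272 mm) and 53 mm down, and 95 mm back along -y. Axes as the machine's; y points out of the face.
- selector (a joint): Stitch selector, rad: 0 to 2.44, growing clockwise seen from above. Six click places 0.489 rad (28 degrees) apart: 0 buttonhole, 0.489 wide zigzag, 0.977 narrow zigzag, 1.466 STRAIGHT STITCH, 1.955 blind hem, 2.443 triple stitch. It snaps into the nearest place (about 0.05 N m to pass a click), starts in one of the first three and turns as far as the fingers that grip it.
- selector_grip (a point): Black selector knob on top of the column, axis vertical: skirt 46 mm in diameter (its top 11 mm below this point) with a wing grip 14 mm thick, 40 mm long, from 11 mm below to 10 mm above this point. Point on the axis, half-way up the wing, 19 mm over the machine's top. x lies along the wing to its pointer end, z up; pinch the wing across y.
- selector_pointer (a point): Pointer of the selector: white line on the wing's top and at the skirt's edge; this point is at the skirt's rim, 22 mm from the axis.
- straight_mark (a point): The red dashed line printed on the white disc round the selector: straight stitch. Point half-way along it, 37.5 mm from the selector's axis. The other five marks are black.
- threader (a joint): Travel of the needle-threader lever, m: 0 (up, at rest) to 0.038 (stop), growing as it is pressed straight down. Clicks (the push rises 1.5 N, then drops) crest at 0.010, 0.021 and 0.032; the third position runs from 0.033 to the stop. The push grows from 3 N to 8.5 N before the third crest; 5 to 8 N hold it at the bottom. It stays nowhere: let go, it springs right up.
- threader_tab (a point): Centre of the top face of the threader lever's orange thumb tab, 24 mm wide (machine x) and 9 mm thick, out of a vertical slot in the head's end face, 21 mm off that face. The tab spans 17 mm either side of this point along the machine's y, and moves with the lever: 260 mm above the table when up, 222 mm at the stop. The head's top is 12 mm above the tab at rest. Axes as the machine's.
- thread_cone: Loose cream thread cone, 64 mm diameter, 122 mm high, standing on the table off the machine's needle end. Origin at the centre of its underside.
- shears: Loose scissors with dark handles, 230 mm long, 11 mm high, lying flat in front of the machine. Origin on the table near the pivot; blades along its x.
- bobbin: Loose bobbin, 21 mm diameter, 11 mm high, lying on the machine's bed. Origin at the centre of its underside.
- tin: Loose pale-blue tin, 94 x 134 x 68 mm, behind the machine. Origin at the centre of its underside.
- button_jar: Loose glass jar of buttons with a red lid, 70 mm diameter, 86 mm high, behind the machine. Origin at the centre of its underside.
- tape_measure: Loose round yellow tape measure, 52 mm diameter, 18 mm high, in front of the machine. Origin at the centre of its underside.
- thread_spool: Loose red thread spool, 33 mm diameter, 53 mm high, standing in front of the machine. Origin at the centre of its underside.

How it is judged:
By the outcome, as a careful person would: the job done as asked, in the order asked, and still so for the second after the job is handed in, while the arm keeps its last pose, push and grip.
It also fails if it takes over 48 s, if anything falls off the work surface, if the arm or the gripper's body presses on something with over 40 N, if the wrist force passes 120 N, or if a joint passes its speed limit or range.

## Working session

There is one attempt and no reset: what is moved stays moved. The work goes in short steps, Python scripts to look and compute and a tool call to move; the robot and the scene stay as the last step left them, time stands still between calls to the robot, and variables do not carry over. Pictures are saved under pics/ and viewed, at most 10 in all, crops included, and the job is handed in when it is done.

Besides the shell and the picture viewer there is one more tool, called after "Request:" as name(argument=value, ...) on one line, values as JSON. apply_moves: Moves the arm, as the interface text tells. Shifts and turns lie within -1 to 1; 1 stands for 0.2 m of shift or 1.5 rad of turn. Its arguments: {"type":"object","properties":{"moves":{"type":"array","items":{"type":"array","items":{"type":"number","minimum":-1,"maximum":1}}},"grip_force":{"type":"number"}},"required":["moves"]}

```bash
mkdir -p pics
python3 - <<'E'
from cell import env,viewer,boxes_of,masks_of
import cv2
o=env.get_obs(); print({k:o[k] for k in("time_s","tool_pos","tool_rot","grip_width","force")})
for c in("side","top"):
    im=viewer.read_camera(c); cv2.imwrite(f"pics/{c}0.png",im[:,:,::-1]); print(c,viewer.get_calibration(c))
    for t in("machine","head_end","selector_grip","selector_pointer","straight_mark","threader_tab","thread_cone"):
        print(t,[([round(float(v)) for v in d["location"]],round(d["conf"],2)) for d in boxes_of(c,t)[:3]])
print(viewer.get_calibration("wrist"))
E
```

```text
{'time_s': 0.0, 'tool_pos': array([ 0.21091833, -0.61424229,  0.22145019]), 'tool_rot': array([-1.79889672e+02,  4.90033580e-03,  1.89578967e+01]), 'grip_width': 0.08711349848687161, 'force': array([-0.62608947,  0.0567175 , -0.4295544 ])}
side {'fov_y': 55.10851111276422, 'cx': 277.09590545005267, 'cy': 215.00322772655605, 'position': array([ 0.4368145 , -0.33694568,  0.87420664]), 'orientation': array([ 33.1764854 ,   0.32811298, -21.37061206])}
machine [([279, 311], 0.64)]
head_end [([280, 308], 0.73)]
selector_grip [([318, 334], 0.56), ([227, 182], 0.17)]
selector_pointer [([315, 332], 0.87)]
straight_mark [([280, 308], 0.59), ([314, 336], 0.15)]
threader_tab [([213, 181], 0.61)]
thread_cone [([230, 182], 0.4)]
top {'fov_y': 52.341835192472814, 'cx': 286.8157842470827, 'cy': 210.6863326072647, 'position': array([0.48258067, 0.0819226 , 1.30808834]), 'orientation': array([  4.31316872,  -1.1605659 , -90.65218653])}
machine [([342, 220], 0.75)]
head_end [([342, 227], 0.84)]
selector_grip [([392, 213], 0.58)]
selector_pointer [([246, 284], 0.7), ([393, 215], 0.55)]
straight_mark [([341, 226], 0.61)]
threader_tab [([254, 241], 0.45)]
thread_cone [([222, 221], 0.66), ([359, 168], 0.32)]
{'fov_y': 61.110651616338544, 'cx': 281.0582470903447, 'cy': 210.69277944605628, 'position': array([ 0.28342985, -0.5898395 ,  0.3846113 ]), 'orientation': array([-1.63469358e+01, -3.44262251e-02, -7.09745466e+01])}
```

View pics/side0.png

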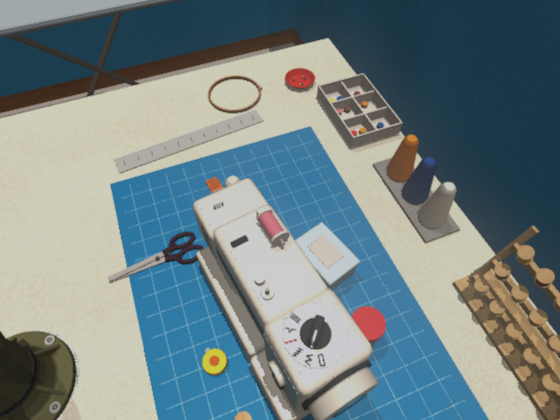

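View pics/top0.png

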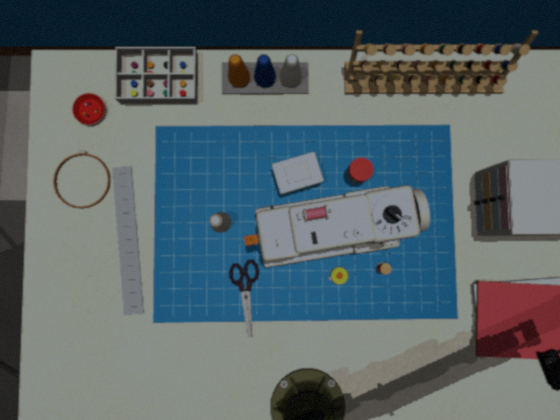

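The side picture shows the selector at about (316,333), with its red mark at (291,342). The orange tab is at (214,184) and the cone stands just behind it at (232,182). In the top picture the selector is at (393,214), the tab at (250,240) and the cone at (220,222).

```bash
cat > h.py <<'E'
import numpy as np
from scipy.spatial.transform import Rotation as R
def ray(cal,px,H=420):
    f=H/2/np.tan(np.radians(cal["fov_y"])/2)
    d=np.array([(px[0]-cal["cx"])/f,-(px[1]-cal["cy"])/f,-1])
    return np.array(cal["position"]),R.from_euler("xyz",cal["orientation"],degrees=True).apply(d)
def atz(cal,px,z):
    p,d=ray(cal,px); return p+d*(z-p[2])/d[2]
def proj(cal,P,H=420):
    f=H/2/np.tan(np.radians(cal["fov_y"])/2)
    q=R.from_euler("xyz",cal["orientation"],degrees=True).inv().apply(np.array(P)-cal["position"])
    return np.array([cal["cx"]-f*q[0]/q[2],cal["cy"]+f*q[1]/q[2]])
def moves(o,target,rpy):
    "shift,turn in tool axes scaled"
    R0=R.from_euler("xyz",o["tool_rot"],degrees=True)
    return R0.inv().apply(np.array(target)-o["tool_pos"])/.2,(R0.inv()*R.from_euler("xyz",rpy,degrees=True)).as_rotvec()/1.5
E
python3 - <<'E'
from cell import env,viewer,boxes_of
from h import *
np.set_printoptions(precision=4,suppress=True)
s,t=viewer.get_calibration("side"),viewer.get_calibration("top")
print("sel",atz(s,(316,332),.31),atz(t,(393,214),.31))
print("mark",atz(s,(291,342),.286))
print("tab",atz(s,(214,184),.26),atz(t,(250,240),.26))
print("cone top",atz(s,(233,180),.122),atz(t,(217,221),.122))
print("top edge head front corner/col front corner", atz(t,(265,261),.272),atz(t,(390,241),.285))
for a in[(195,192),(215,233),(250,180),(276,300),(338,290),(370,352),(306,401)]:print(a,atz(s,a,.28))
E
```

```text
sel [ 0.5475 -0.1955  0.31  ] [ 0.5474 -0.189   0.31  ]
mark [ 0.5125 -0.1895  0.286 ]
tab [0.493  0.1492 0.26  ] [0.4905 0.1506 0.26  ]
cone top [0.551  0.2533 0.122 ] [0.545  0.2506 0.122 ]
top edge head front corner/col front corner [0.4395 0.114  0.272 ] [ 0.4841 -0.1866  0.285 ]
(195, 192) [0.4535 0.1285 0.28  ]
(215, 233) [0.4627 0.0309 0.28  ]
(250, 180) [0.5566 0.1176 0.28  ]
(276, 300) [ 0.5163 -0.1199  0.28  ]
(338, 290) [ 0.6129 -0.1402  0.28  ]
(370, 352) [ 0.6138 -0.2428  0.28  ]
(306, 401) [ 0.502  -0.2685  0.28  ]
```

Run:
```python
from cell import env
from h import *
np.set_printoptions(precision=3,suppress=True)
o=env.get_obs()
for T in([.211,-.614,.41],[.547,-.193,.41]):
    print(*moves(o,T,[180,0,45]))
```

```text
[ 0.001 -0.004 -0.937] [ 0.     0.    -0.303]
[ 2.273 -1.449 -0.937] [ 0.     0.    -0.303]
```

Request:
apply_moves(moves=[[0,0,-0.25,0,0,0,1],[0,0,-0.5,0,0,0,1],[0.1,-0.06,-0.72,0,0,0,1],[0.3,-0.19,-0.88,0,0,0,1],[0.5,-0.32,-0.94,0,0,0,1],[0.7,-0.45,-0.94,0,0,0,1],[0.9,-0.57,-0.94,0,0,0,1],[1,-0.64,-0.94,0,0,0,1]])

```text
time_s: 1.6
tool_pos: [0.3626, -0.4242, 0.4115]
tool_rot: [180.0, -0.1, 19.4]
force: [-0.6, -0.6, 0.0]
grip_width: 0.087
grasp_force: 0.0
```

Request:
apply_moves(moves=[[0.2,-0.13,0,0,0,0,1],[0.4,-0.25,0,0,0,0,1],[0.6,-0.38,0,0,0,0,1],[0.8,-0.51,0,0,0,0,1],[1,-0.64,0,0,0,0,1]])

```text
time_s: 2.1
tool_pos: [0.5071, -0.2411, 0.4109]
tool_rot: [180.0, -0.0, 18.9]
force: [-0.6, 0.9, 0.1]
grip_width: 0.087
grasp_force: 0.0
```

Request:
apply_moves(moves=[[0.14,-0.09,0,0,0,-0.09,0.8],[0.27,-0.17,0,0,0,-0.18,0.7],[0.27,-0.17,0,0,0,-0.25,0.6],[0.27,-0.17,0,0,0,-0.3,0.5],[0.27,-0.17,0,0,0,-0.3,0.5]])

```text
time_s: 2.6
tool_pos: [0.5464, -0.1928, 0.4105]
tool_rot: [180.0, 0.0, 44.8]
force: [1.1, 0.3, 0.6]
grip_width: 0.0549
grasp_force: 0.0
```

Run:
```python
from cell import env,viewer,boxes_of
import cv2
from h import *
o=env.get_obs(); print(o["time_s"],o["tool_pos"],o["tool_rot"],o["qpos"],o["force"],o["grip_width"])
c=viewer.get_calibration("wrist"); print(c)
cv2.imwrite("pics/w1.png",viewer.read_camera("wrist")[:,:,::-1])
for t,z in(("selector_grip",.304),("selector_pointer",.293),("straight_mark",.285)):
    for d in boxes_of("wrist",t)[:3]: print(t,d["location"],d["conf"],atz(c,d["location"],z))
```

```text
2.6 [ 0.5464181  -0.19275165  0.4105288 ] [1.79999226e+02 3.87785923e-03 4.47813887e+01] [ 39.68923274  10.26423034 -27.42676643  72.96989841   4.75652759
  97.87351314 -31.9270571 ] [1.0586175  0.29025108 0.59961807] 0.054872010434420415
{'fov_y': 61.110651616338544, 'cx': 281.0582470903447, 'cy': 210.69277944605628, 'position': array([ 0.60046853, -0.13841024,  0.57251398]), 'orientation': array([-1.63660477e+01, -4.42074669e-02, -4.51495642e+01])}
selector_grip [233.3, 245.5] 0.49 [ 0.49660784 -0.18746348  0.304     ]
straight_mark [206.6, 120.0] 0.6 [ 0.55213586 -0.10450744  0.285     ]
```

View pics/w1.png

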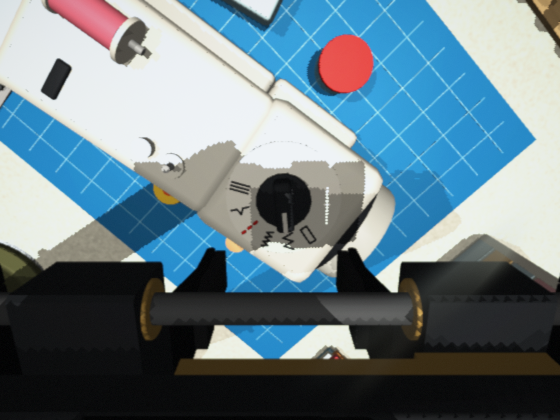

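The wrist picture shows the selector at (283,200). Its white pointer runs down to about (285,228), at the wide zigzag, and the red dashed mark is at (250,228), two places clockwise.

Run:
```python
from cell import env,viewer,masks_of
import cv2
from h import *
np.set_printoptions(precision=4,suppress=True)
c=viewer.get_calibration("wrist"); im=viewer.read_camera("wrist")
cv2.imwrite("pics/w2.png",cv2.resize(im[150:270,210:370,::-1],None,fx=5,fy=5,interpolation=cv2.INTER_CUBIC))
hsv=cv2.cvtColor(im,cv2.COLOR_RGB2HSV)
# skirt ellipse: dark region around
k=(im.max(2)<50).astype(np.uint8); k[:165]=0;k[232:]=0;k[:,:250]=0;k[:,315:]=0
n,l,st,ce=cv2.connectedComponentsWithStats(k); i=1+np.argmax(st[1:,4]); print(st[i],ce[i],"dark centre",atz(c,ce[i],.296))
rd=((hsv[...,1]>130)&((hsv[...,0]<8)|(hsv[...,0]>172))).astype(np.uint8); rd[:215]=0;rd[245:]=0;rd[:,:235]=0;rd[:,265:]=0
y,x=np.nonzero(rd); print("red",x.mean(),y.mean(),len(x),atz(c,(x.mean(),y.mean()),.285))
print("tcp proj",proj(c,env.get_obs()["tool_pos"]))
for nm in("selector_grip","selector_pointer"):
    for d in masks_of("wrist",nm)[:2]: print(nm,d["location"],d["conf"],d["pixels"].sum(),atz(c,d["location"],.3))
```

```text
[ 256  173   55   59 2272] [282.8917 199.5233] dark centre [ 0.5504 -0.1909  0.296 ]
red 249.0 226.54545454545453 33 [ 0.5112 -0.1892  0.285 ]
tcp proj [281.5838 266.7165]
selector_grip [279.2, 199.4] 0.61 2472 [ 0.5492 -0.188   0.3   ]
selector_pointer [284.0, 200.1] 0.76 2431 [ 0.5515 -0.1911  0.3   ]
```

View pics/w2.png

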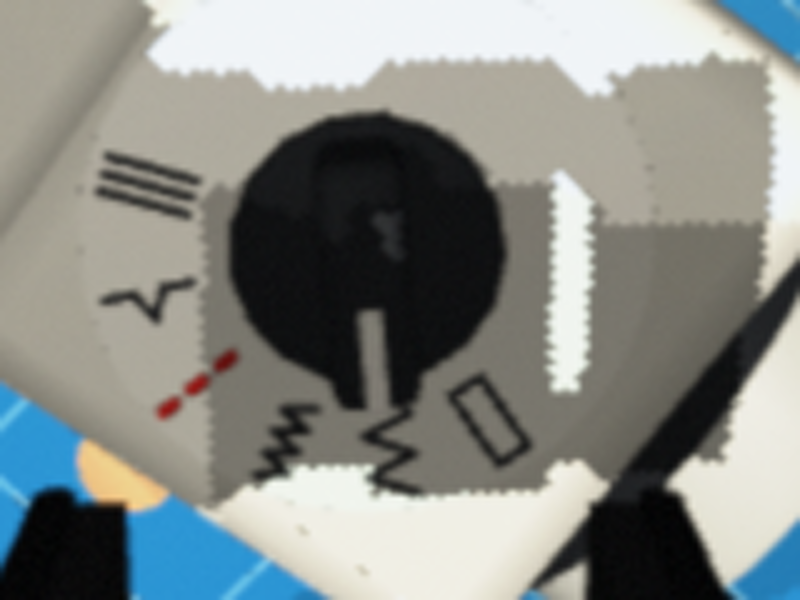

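Request:
apply_moves(moves=[[0.016,0.007,0.15,0,0,-0.043,0.5],[0.016,0.007,0.3,0,0,-0.043,0.5],[0.016,0.007,0.42,0,0,-0.043,0.5],[0.016,0.007,0.5,0,0,-0.043,0.5],[0.016,0.007,0.56,0,0,-0.043,0.5],[0.016,0.007,0.56,0,0,-0.043,0.5]], grip_force=20)

```text
time_s: 3.55
tool_pos: [0.5487, -0.1917, 0.2969]
tool_rot: [-179.8, 0.1, 48.4]
force: [0.4, -0.1, 0.1]
grip_width: 0.0435
grasp_force: 0.0
```

Request:
apply_moves(moves=[[0,0,0,0,0,0,0.3],[0,0,0,0,0,0,0.2],[0,0,0,0,0,0,0.1],[0,0,0,0,0,0,0],[0,0,0,0,0,0,0],[0,0,0,0,0,0,0]])

```text
time_s: 4.15
tool_pos: [0.5498, -0.1919, 0.299]
tool_rot: [179.9, -0.0, 48.4]
force: [1.1, -0.4, 2.2]
grip_width: 0.0136
grasp_force: 19.9
```

Request:
apply_moves(moves=[[0,0,0,0,0,0.07,0],[0,0,0,0,0,0.14,0],[0,0,0,0,0,0.21,0],[0,0,0,0,0,0.28,0],[0,0,0,0,0,0.35,0],[0,0,0,0,0,0.42,0],[0,0,0,0,0,0.49,0],[0,0,0,0,0,0.56,0],[0,0,0,0,0,0.61,0],[0,0,0,0,0,0.655,0],[0,0,0,0,0,0.655,0],[0,0,0,0,0,0.655,0]])

```text
time_s: 5.35
tool_pos: [0.5498, -0.192, 0.299]
tool_rot: [180.0, -0.1, -7.8]
force: [1.1, -0.3, 2.8]
grip_width: 0.0135
grasp_force: 19.9
```

Request:
apply_moves(moves=[[0,0,0,0,0,0,0.1],[0,0,0,0,0,0,0.3],[0,0,0,0,0,0,0.5],[0,0,0,0,0,0,0.5],[0,0,-0.1,0,0,0,0.5],[0,0,-0.3,0,0,0,0.5],[0,0,-0.5,0,0,0,0.5],[0,0,-0.56,0,0,0,0.5]])

```text
time_s: 6.15
tool_pos: [0.5506, -0.1918, 0.415]
tool_rot: [179.9, -0.4, -7.8]
force: [0.8, -0.4, 1.3]
grip_width: 0.043
grasp_force: 0.0
```

Run:
```python
from cell import env,viewer,boxes_of
import cv2
from h import *
np.set_printoptions(precision=4,suppress=True)
o=env.get_obs(); print(o["time_s"],o["tool_pos"],o["tool_rot"],o["qpos"],o["force"],o["grip_width"])
im=viewer.read_camera("wrist")
cv2.imwrite("pics/w3.png",im[:,:,::-1])
# tool yaw 9-based plan to the tab
print(viewer.get_calibration("wrist"))
```

```text
6.15 [ 0.5506 -0.1918  0.415 ] [179.9336  -0.351   -7.8419] [ 35.8238  10.1163 -23.0947  72.3197   4.0239  97.984  -84.2063] [ 0.8071 -0.416   1.3468] 0.04296066777504031
{'fov_y': 61.110651616338544, 'cx': 281.0582470903447, 'cy': 210.69277944605628, 'position': array([ 0.6255, -0.2023,  0.5775]), 'orientation': array([-15.9655,  -0.0766, -97.774 ])}
```

View pics/w3.png

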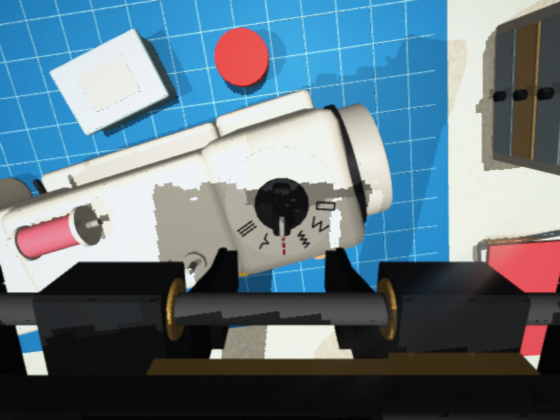

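The picture shows the pointer on the red dashed mark at about (284,245), and the knob has been let go. Next is the threader tab.

Request:
apply_moves(moves=[[-0.06,-0.2,0,0,0,0,0],[-0.13,-0.41,0,0,0,0,0],[-0.2,-0.62,0,0,0,0,0],[-0.27,-0.83,0,0,0,0,0]])

```text
time_s: 6.6
tool_pos: [0.5177, -0.0184, 0.4087]
tool_rot: [180.0, 0.1, -7.9]
force: [0.3, 0.6, -1.1]
grip_width: 0.0191
grasp_force: 0.0
```

Request:
apply_moves(moves=[[-0.06,-0.2,0,0,0,-0.09,0],[-0.13,-0.41,0,0,0,-0.18,0],[-0.2,-0.62,0,0,0,-0.27,0],[-0.27,-0.83,0,0,0,-0.36,0],[-0.27,-0.83,0,0,0,-0.45,0],[-0.27,-0.83,0,0,0,-0.54,0],[-0.27,-0.83,0,0,0,-0.63,0],[-0.27,-0.83,0,0,0,-0.72,0],[-0.27,-0.83,0,0,0,-0.81,0],[-0.27,-0.83,0,0,0,-0.9,0],[-0.27,-0.83,0,0,0,-0.98,0]])

```text
time_s: 7.7
tool_pos: [0.4875, 0.1516, 0.4087]
tool_rot: [-179.9, 0.1, 76.7]
force: [-0.1, -0.4, -0.6]
grip_width: 0.0005
grasp_force: 0.0
```

Request:
apply_moves(moves=[[0,0,0,0,0,-0.09,0],[0,0,0,0,0,-0.18,0],[0,0,0,0,0,-0.25,0],[0,0,0,0,0,-0.25,0]])

```text
time_s: 8.1
tool_pos: [0.4875, 0.1516, 0.4089]
tool_rot: [-179.9, 0.0, 97.9]
force: [0.3, 0.2, 1.0]
grip_width: 0.0004
grasp_force: 0.0
```

Run:
```python
from cell import env,viewer,boxes_of
import cv2
from h import *
np.set_printoptions(precision=4,suppress=True)
o=env.get_obs(); print(o["time_s"],o["tool_pos"],o["tool_rot"],o["qpos"],o["force"],o["grip_width"])
c=viewer.get_calibration("wrist"); im=viewer.read_camera("wrist")
cv2.imwrite("pics/w4.png",im[:,:,::-1])
for d in boxes_of("wrist","threader_tab")[:3]: print(d["location"],d["conf"],atz(c,d["location"],.26))
hsv=cv2.cvtColor(im,cv2.COLOR_RGB2HSV)
m=((hsv[...,1]>150)&(hsv[...,0]>4)&(hsv[...,0]<16)&(hsv[...,2]>80)).astype(np.uint8)
n,l,st,ce=cv2.connectedComponentsWithStats(m)
for i in np.argsort(-st[1:,4])[:3]+1: print(st[i],ce[i],atz(c,ce[i],.26))
print(proj(c,o["tool_pos"]))
```

```text
8.1 [0.4875 0.1516 0.4089] [-179.8559    0.0143   97.8649] [ 19.6692   1.7865 -40.71    81.8426   1.1546  96.9453 -13.0254] [0.3172 0.1668 1.0063] 0.0003586685504501614
[288.4, 197.3] 0.6 [0.4933 0.1508 0.26  ]
[274 180  26  40 955] [286.5906 198.2545] [0.4918 0.1497 0.26  ]
[282.5335 267.8647]
```

View pics/w4.png

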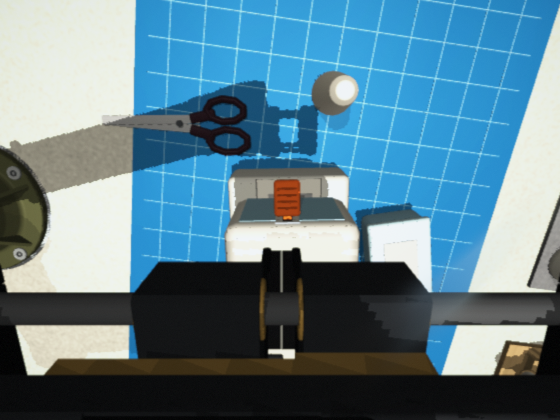

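The wrist picture shows the orange tab at (287,199), square to the tool, with the fingers shut. The cone is clear at (340,90).

Request:
apply_moves(moves=[[-0.005,0.019,0.15,0,0,0,0],[-0.005,0.019,0.35,0,0,0,0],[-0.005,0.019,0.52,0,0,0,0],[-0.005,0.019,0.64,0,0,0,0],[-0.005,0.019,0.7,0,0,0,0],[-0.005,0.019,0.7,0,0,0,0]])

```text
time_s: 8.8
tool_pos: [0.4909, 0.151, 0.269]
tool_rot: [-179.8, 0.0, 97.8]
force: [-0.9, -0.5, -0.0]
grip_width: 0.0005
grasp_force: 0.0
```

Run:
```python
from cell import env,viewer
import cv2
o=env.get_obs(); print(o["time_s"],o["tool_pos"],o["tool_rot"],o["force"])
a=viewer.read_camera("side")[120:260,150:290,::-1]; b=viewer.read_camera("wrist")[140:280,210:350,::-1]
cv2.imwrite("pics/c5.png",cv2.resize(cv2.hconcat([a,b]),None,fx=2.8,fy=2.8,interpolation=cv2.INTER_CUBIC))
```

```text
8.8 [0.49093505 0.15101973 0.26895094] [-1.79821871e+02  1.32012085e-02  9.77926447e+01] [-0.8619169  -0.4513309  -0.02451911]
```

View pics/c5.png

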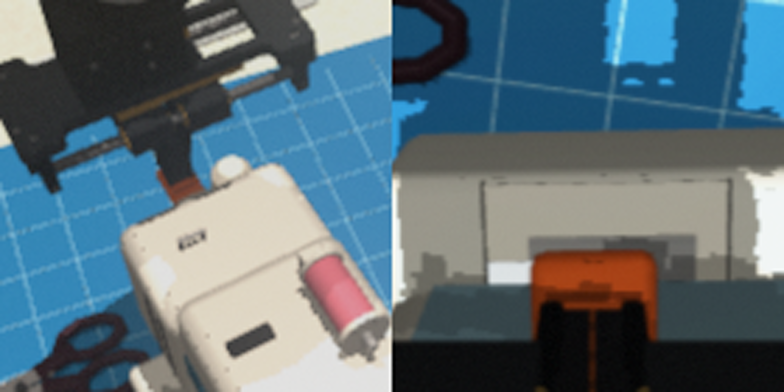

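The fingers are centred just above the orange tab and clear of the head's face. I press down gradually.

Request:
apply_moves(moves=[[0,0,0.03,0,0,0,0],[0,0,0.05,0,0,0,0],[0,0,0.07,0,0,0,0],[0,0,0.09,0,0,0,0],[0,0,0.11,0,0,0,0],[0,0,0.13,0,0,0,0],[0,0,0.15,0,0,0,0],[0,0,0.17,0,0,0,0],[0,0,0.185,0,0,0,0],[0,0,0.2,0,0,0,0],[0,0,0.2,0,0,0,0]])

```text
time_s: 10.0
tool_pos: [0.4924, 0.1517, 0.2311]
tool_rot: [179.9, -0.0, 97.9]
force: [-0.3, -0.6, 6.9]
grip_width: 0.0006
grasp_force: 3.9
```

Request:
apply_moves(moves=[[0,0,0.01,0,0,0,0],[0,0,0.02,0,0,0,0],[0,0,0.03,0,0,0,0],[0,0,0.03,0,0,0,0],[0,0,0.03,0,0,0,0]])

```text
time_s: 10.5
tool_pos: [0.4924, 0.1517, 0.2252]
tool_rot: [179.9, -0.0, 97.9]
force: [-0.7, 0.7, 5.1]
grip_width: 0.0004
grasp_force: 3.2
```

Request:
apply_moves(moves=[[0,0,0.006,0,0,0,0],[0,0,0.006,0,0,0,0],[0,0,0.006,0,0,0,0]])

```text
time_s: 10.8
tool_pos: [0.4924, 0.1517, 0.2241]
tool_rot: [179.9, -0.0, 97.9]
force: [-0.0, 0.3, 7.2]
grip_width: 0.0003
grasp_force: 3.5
```

Run:
```python
from cell import env,viewer
import cv2
o=env.get_obs(); print(o["time_s"],o["tool_pos"],o["force"])
a=viewer.read_camera("side")[100:380,130:410,::-1]; b=viewer.read_camera("wrist")[100:380,140:420,::-1]
cv2.imwrite("pics/c6.png",cv2.resize(cv2.hconcat([a,b]),None,fx=1.4,fy=1.4))
for _ in range(3): viewer.read_camera("side"); print(env.get_obs()["tool_pos"],env.get_obs()["force"])
```

```text
10.8 [0.49238032 0.15169902 0.22410919] [-0.00770863  0.30768164  7.2236436 ]
[0.49239376 0.15167961 0.22412003] [-0.77291499 -0.12892172  7.45728163]
[0.49237794 0.15168503 0.22409515] [-0.90249702  0.54520128  7.18448603]
[0.4923904  0.15172327 0.22413657] [-0.84095775 -0.72432804  6.90588118]
```

View pics/c6.png

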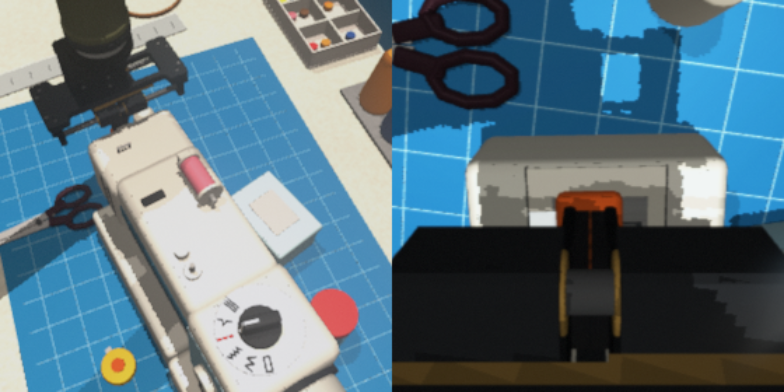

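Run:
```python
from cell import viewer
from h import *
s=viewer.get_calibration("side")
for a in(144,172,200):
    u=np.array([np.cos(np.radians(a)),np.sin(np.radians(a)),0])
    print(a,[np.round((proj(s,np.array([.55,-.1915,z])+r*u)-[130,100])*1.4) for r,z in((0,.314),(.018,.314),(.022,.293),(.0375,.285))])
```

```text
144 [array([261., 319.]), array([244., 315.]), array([239., 320.]), array([224., 319.])]
172 [array([261., 319.]), array([244., 323.]), array([239., 330.]), array([225., 336.])]
200 [array([261., 319.]), array([248., 331.]), array([244., 340.]), array([233., 352.])]
```

The side view agrees: the white pointer line at (243,325) matches the straight-stitch angle. The tab is held past the third click, at about 36 mm and 7 N.

```bash
python3 -c "
from cell import env
print(env.sign_off())"
```

```text
the job is handed in; nothing more can be done
None
```

The job is handed in: the stitch selector is on the straight stitch and let go, and the threader lever is held down past its third click at about 36 mm of travel and 7 N, with the loose things not touched.

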